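# Put the case-press dies back in their rack

## Robot

A 6-joint arm with a two-finger parallel gripper is mounted at the origin on a cart in front of the work surface, level with it; the furniture and walls round the work are solid. World frame = base frame: x ahead of the robot, y to its left, z up, the work surface at z = 0. Lengths are in m, angles in degrees, forces in N, time in s.
With the tool pointing down it reaches from about 0.35 to 0.725 m from the base axis. Payload 4.3 kg.
Tool frame: the origin (TCP) lies at the very end of the fingers, on their centre line; the grasp point (between the pads) lies 19 mm behind it (arm.pinch_z is the distance from the TCP to the grasp point, in m); x points along the fingers, z is the direction in which the jaws open and shut, and the axes are right-handed (so a half turn about x gives the same grasp; the last joint's range is limited). The gripper opens to 85 mm and grips with 20 to 120 N. Pads are 22 mm wide; open, the fingers measure 114 mm over their backs; the gripper's body (76 mm by 85 mm) begins 54 mm behind the grasp point. The pads swing forward as they close: fully open they stand 13 mm farther back than shut.
Start: joints at [-83.612, 21.618, 4.641, 73.018, 0, 83.68], TCP at [0.126, -0.561, 0.231] pointing down, gripper open.
Joint ranges: [-156.06, 156.06], [-48.1, 94.91], [-58.44, 69.94], [-101.28, 121.22], [-78.64, 73.56], [-180, 180]. Speed limits (degrees/s): [147.25, 147.25, 180, 180, 180, 180].

## Interface

Orientations are given as a 3x3 rotation matrix whose columns are the frame's x, y, z axes.
In Python, from rig import arm gives the robot as it stands. The module is installed in compiled form; this text tells all that it offers.
- The arm moves only by the tool servo_tool, never from a script. Its argument "motion" is a list of rows, each a list of 7 numbers: the turn, a rotation vector about the tool's x, y, z in degrees, then the shift along the tool's x, y, z in mm, then the gripper command: -1 is fully open, 1 is shut, values between are in proportion. In form: [[rx, ry, rz, tx, ty, tz, gripper], ...]. A call has 1 to 10 rows; each row is the pose to reach, as a shift and turn from the pose commanded when the call began, along the tool's axes at that moment; what a row does not reach only later rows make up. A row lasts 1/10 s, in which the tool goes at most 50 mm and 8.59 degrees, less where a joint would pass 70% of its speed; a pose out of reach is approached as far as the arm can. A call with a gripper value outside its range is refused whole. The fingers move at their own pace and stop on an object; "grip_force" is the grip in N (left out, the last holds). Time passes only in rows, so rows that repeat a pose let the fingers close. It gives the time, the measured TCP pose, the force and the opening at its end, in the units of the state.
- arm.read_state(): the state, without advancing time (a new reading comes with each control period).
- arm.get_image(name): name is "side" or "top" or "wrist"; returns a dict with "frame" (384x512x3 uint8, blue, green, red), "K" (3x3 intrinsics, pixels), "view" (4x4, takes a point from world to camera coordinates). Camera axes: x right, y up, looking along -z (the intrinsics and any distortion apply to the point x, -y, -z); pixel columns grow to the right and rows downward; lengths in m; the calibration is good to about 2 mm. The wrist camera is an equidistant fisheye: a pixel r from the principal point sees the ray r / f radians off the axis. A picture is of the moment at which its call begins. There is no depth.
- arm.job_done(): hands the job in, once; it reports no verdict.
The state is a dict: "clock": time; "joints": joint angles; "qvel": joint speeds; "joint_efforts": joint torques, N m; "tcp_pos": TCP position; "ee_rot": TCP orientation; "ft_force": force on the tool from outside, world axes, zero at the start; "ft_torque": the same for the moment, N m; "width": finger opening in m.
Only numpy, scipy, OpenCV 4.12 (cv2) and the standard library are available. Lean on these libraries where they do the work, as an engineer would, in place of code of your own. Each camera call takes 0.05 s, during which the arm holds its last target. There are 200 camera calls.

## Task

The four pressing dies of the case press were left on the bench, three of them piled up. Take the pile apart and put every die back in the rack, cup side up and sitting flat on the floor of its own well: the one with its colour inside, which fits its diameter. Do not tip any die over, and leave the oil bottle and the loupe where they stand.

Things in the scene. Friction and masses are not known exactly. Their poses are not given: they have to be found in the camera images.
- die_black: black round pressing die, 56 mm in diameter, 28 mm tall, loose, upright; origin at the centre of its underside, z up. Foot bevelled 2 mm over the lowest 3 mm. The top is a cup 3 mm deep inside a 3 mm wide rim; a smaller die piled on it stands in this cup, its underside 25 mm above this one's. Straight sides: grip across any diameter.
- die_blue: blue round pressing die, 46 mm in diameter, 28 mm tall, loose, upright; origin at the centre of its underside, z up. Foot bevelled 2 mm over the lowest 3 mm. The top is a cup 3 mm deep inside a 3 mm wide rim; a smaller die piled on it stands in this cup, its underside 25 mm above this one's. Straight sides: grip across any diameter.
- die_red: red round pressing die, 36 mm in diameter, 28 mm tall, loose, upright; origin at the centre of its underside, z up. Foot bevelled 2 mm over the lowest 3 mm. The top is a cup 3 mm deep inside a 3 mm wide rim; a smaller die piled on it stands in this cup, its underside 25 mm above this one's. Straight sides: grip across any diameter.
- die_ivory: ivory round pressing die, 26 mm in diameter, 28 mm tall, loose, upright; origin at the centre of its underside, z up. Foot bevelled 2 mm over the lowest 3 mm. The top is a cup 3 mm deep inside a 3 mm wide rim; a smaller die piled on it stands in this cup, its underside 25 mm above this one's. Straight sides: grip across any diameter.
- well_black: fixed grey block of the die rack, 75 x 75 x 14 mm, with a well for the black die: 65 mm wide, 8 mm deep, floor and mouth ring black. Origin at the centre of the block's underside; well centred on it, its floor 6 mm and the block's top 14 mm above it. The 4 blocks stand 76 mm apart in a row along their y axis; dies stand up 20 mm above them, so fingers have free room along the blocks' x axis only.
- well_blue: fixed grey block of the die rack, 75 x 75 x 14 mm, with a well for the blue die: 55 mm wide, 8 mm deep, floor and mouth ring blue. Origin at the centre of the block's underside; well centred on it, its floor 6 mm and the block's top 14 mm above it. The 4 blocks stand 76 mm apart in a row along their y axis; dies stand up 20 mm above them, so fingers have free room along the blocks' x axis only.
- well_red: fixed grey block of the die rack, 75 x 75 x 14 mm, with a well for the red die: 45 mm wide, 8 mm deep, floor and mouth ring red. Origin at the centre of the block's underside; well centred on it, its floor 6 mm and the block's top 14 mm above it. The 4 blocks stand 76 mm apart in a row along their y axis; dies stand up 20 mm above them, so fingers have free room along the blocks' x axis only.
- well_ivory: fixed grey block of the die rack, 75 x 75 x 14 mm, with a well for the ivory die: 35 mm wide, 8 mm deep, floor and mouth ring ivory. Origin at the centre of the block's underside; well centred on it, its floor 6 mm and the block's top 14 mm above it. The 4 blocks stand 76 mm apart in a row along their y axis; dies stand up 20 mm above them, so fingers have free room along the blocks' x axis only.
- oil_bottle: bystander: small dropper bottle, 30 mm in diameter, 95 mm tall, loose, upright at the right of the work; origin at the centre of its underside
- loupe: bystander: black eye loupe, 35 mm in diameter, 34 mm tall, loose, standing at the left of the work; origin at the centre of its underside
Not all that is in view belongs to the job. What is shaped like the die_blue but green, orange or turquoise is not meant.

How it is judged (in metres and radians):
At the end, for the whole second after the job is handed in: Each die stands released and at rest in the well of its own colour: its centre within 8 mm of the well's centre, its underside on the well's floor (within 3 mm), upright within 0.1 rad (horizontal distance between die_black and well_black below 0.008 m and z of die_black in the frame of well_black between 0.003 and 0.009 m and angle between each of die_black, die_blue, die_red, die_ivory's own z axis and vertical below 0.1 rad and linear speed of each of die_black, die_blue, die_red, die_ivory below 0.02 m/s and angular speed of each of die_black, die_blue, die_red, die_ivory below 0.3 rad/s and horizontal distance between die_blue and well_blue below 0.008 m and z of die_blue in the frame of well_blue between 0.003 and 0.009 m and horizontal distance between die_red and well_red below 0.008 m and z of die_red in the frame of well_red between 0.003 and 0.009 m and horizontal distance between die_ivory and well_ivory below 0.008 m and z of die_ivory in the frame of well_ivory between 0.003 and 0.009 m); the robot touches nothing.
It fails at once if a die is tipped over (leans more than 40 degrees) (angle between any of die_black, die_blue, die_red, die_ivory's own z axis and vertical above 0.7 rad).
It fails at once if the oil bottle is pushed more than 20 mm (distance of oil_bottle from where it was at the start of the episode above 0.02 m).
It fails at once if the loupe is pushed more than 20 mm (distance of loupe from where it was at the start of the episode above 0.02 m).
It also fails if it takes over 80 s, if anything falls off the work surface, if the arm or the gripper's body presses on something with over 40 N, if the wrist force passes 120 N, or if a joint passes its speed limit or range.

## Working session

There is one attempt and no reset: what is moved stays moved. The work goes in short steps, Python scripts to look and compute and a tool call to move; the robot and the scene stay as the last step left them, time stands still between calls to the robot, and variables do not carry over. Pictures are saved under pics/ and viewed, about 12 in all and at most 16, crops included, and the job is handed in when it is done.

Besides the shell and the picture viewer there is one more tool, called after ">>>" by a JSON object that holds its "fn" and its "kwargs", one argument or row to a line. servo_tool: Moves the arm, as the interface text tells. Its arguments: {"type":"object","properties":{"motion":{"type":"array","items":{"type":"array","items":{"type":"number"}}},"grip_force":{"type":"number"}},"required":["motion"]}

```bash
mkdir -p pics
cat > h.py <<'E'
import numpy as np, cv2
from rig import arm
def grab(n,f):
    d=arm.get_image(n); cv2.imwrite(f'pics/{f}.png',d['frame']); np.savez(f'pics/{f}.npz',K=d['K'],view=d['view']); return d
def cal(f):
    d=np.load(f'pics/{f}.npz'); return d['K'],d['view']
def ray(f,u,v,z,fish=False):
    K,V=cal(f); x=(u-K[0,2])/K[0,0]; y=(v-K[1,2])/K[1,1]
    if fish:
        r=np.hypot(x,y); s=np.sin(r)/max(r,1e-9); c=np.array([x*s,-y*s,-np.cos(r)])
    else: c=np.array([x,-y,-1.])
    R=V[:3,:3]; o=-R.T@V[:3,3]; d=R.T@c
    return o+d*(z-o[2])/d[2]
def proj(f,p,fish=False):
    K,V=cal(f); c=V[:3,:3]@np.array(p)+V[:3,3]; x,y,z=c[0],-c[1],-c[2]
    if fish:
        r=np.hypot(x,y); t=np.arctan2(r,z); x,y=x/r*t,y/r*t
    else: x,y=x/z,y/z
    return np.array([K[0,0]*x+K[0,2],K[1,1]*y+K[1,2]])
E
python3 - <<'E'
from h import *
a=grab('top','top0');b=grab('side','side0');c=grab('wrist','wr0')
print(a['K'],a['view'],b['view'],c['view'],sep='\n'); s=arm.read_state();print(s)
cv2.imwrite('pics/all0.png',cv2.resize(np.hstack([a['frame'],b['frame']]),(800,300)))
E
```

```text
[[378.60194224   0.         247.26385953]
 [  0.         378.60194224 188.25983182]
 [  0.           0.           1.        ]]
[[-0.02362477 -0.99969866  0.00666853 -0.02070806]
 [ 0.99847111 -0.02326128  0.05014327 -0.49037402]
 [-0.04997304  0.00784295  0.99871977 -1.21902885]
 [ 0.          0.          0.          1.        ]]
[[-9.99871235e-01  1.60470526e-02 -7.68584283e-05  5.09524159e-01]
 [-1.04368671e-02 -6.46654725e-01  7.62711439e-01 -4.04381812e-02]
 [ 1.21895697e-02  7.62614030e-01  6.46738939e-01 -1.08269391e+00]
 [ 0.00000000e+00  0.00000000e+00  0.00000000e+00  1.00000000e+00]]
[[ 0.22031266 -0.97542822 -0.00145787 -0.57434571]
 [ 0.93698956  0.21204578 -0.27764574  0.03684605]
 [ 0.27113263  0.05980286  0.96068242 -0.37948256]
 [ 0.          0.          0.          1.        ]]
{'clock': 0.15, 'joints': array([-8.36104749e+01,  2.16547682e+01,  4.58083591e+00,  7.30173300e+01,
        4.40686715e-04,  8.36797777e+01]), 'qvel': array([-0.00949983, -0.16080166,  0.22248867, -0.03575041, -0.01872431,
        0.07195026]), 'joint_efforts': array([ 1.81793504e-03, -4.64033210e+01,  2.70171386e+01,  1.38951952e-02,
        9.61420801e-05, -6.32316812e-06]), 'tcp_pos': array([ 0.12645539, -0.5604191 ,  0.23055289]), 'ee_rot': array([[-1.69617760e-04,  9.75497146e-01,  2.20012022e-01],
       [ 1.58378952e-03,  2.20012011e-01, -9.75495877e-01],
       [-9.99998731e-01,  1.82991308e-04, -1.58230010e-03]]), 'ft_force': array([-0.60952416,  0.17282285,  0.5077188 ]), 'ft_torque': array([ 0.02043362, -0.03096374,  0.01778901]), 'width': 0.08523534160760103}
```

View pics/top0.png

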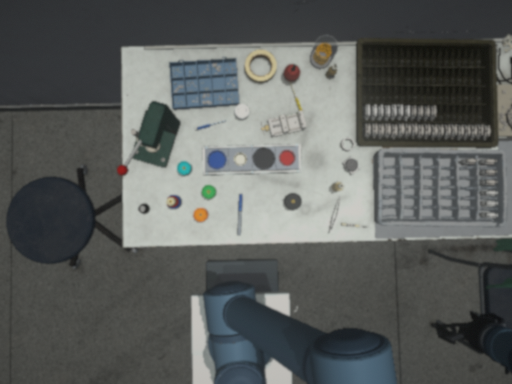

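View pics/side0.png

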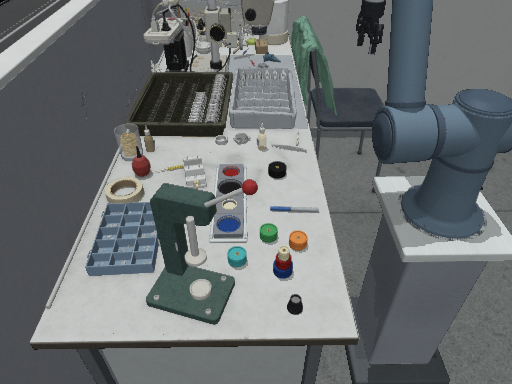

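The top view shows the rack at about (251,158), with wells from left to right blue (217), ivory (240), black (264) and red (288). The blue/red/ivory pile is at (174,201), a lone black disc at (292,201), the loupe at (143,209) and the bottle at (336,187). Three discs shaped like the blue die, turquoise (184,169), green (208,192) and orange (200,215), are decoys. I'll confirm with an enlarged crop and measure.

Run:
```python
from h import *
a=cv2.imread('pics/top0.png')[135:225,130:350]
b=cv2.imread('pics/side0.png')[155:320,200:330]
A=cv2.resize(a,None,fx=3.6,fy=3.6,interpolation=cv2.INTER_CUBIC)
cv2.imwrite('pics/crop0.png',A)
# contours: colour blobs in top and side
def blobs(f,name,roi,lo,hi):
    im=cv2.cvtColor(cv2.imread(f'pics/{f}.png'),cv2.COLOR_BGR2HSV)
    m=cv2.inRange(im,lo,hi);x0,y0,x1,y1=roi;z=np.zeros_like(m);z[y0:y1,x0:x1]=m[y0:y1,x0:x1]
    n,l,s,c=cv2.connectedComponentsWithStats(z)
    for i in range(1,n):
        if s[i,4]>20: print(f,name,s[i],c[i].round(1),ray(f,*c[i],0.006)[:2].round(4))
R=(130,135,350,225)
blobs('top0','blue',R,(105,100,40),(130,255,255))
blobs('top0','red',R,(0,110,60),(8,255,255));blobs('top0','red2',R,(172,110,60),(180,255,255))
blobs('top0','dark',R,(0,0,0),(180,255,70))
blobs('top0','ivory',(205,145,300,172),(15,30,150),(35,150,255))
blobs('top0','grey',(195,140,310,180),(95,5,90),(130,60,190))
```

```text
top0 blue [209 151  17  17 225] [216.4 159.4] [0.5872 0.0666]
top0 red [281 151  13  14 134] [286.7 157.6] [ 0.588  -0.1643]
top0 dark [142 135  22  13 145] [153.8 141.1] [0.6523 0.271 ]
top0 grey [205 147  56  25 707] [233.4 159.1] [0.587  0.0109]
top0 grey [265 146  34  24 350] [281.9 157.9] [ 0.5871 -0.1483]
```

View pics/crop0.png

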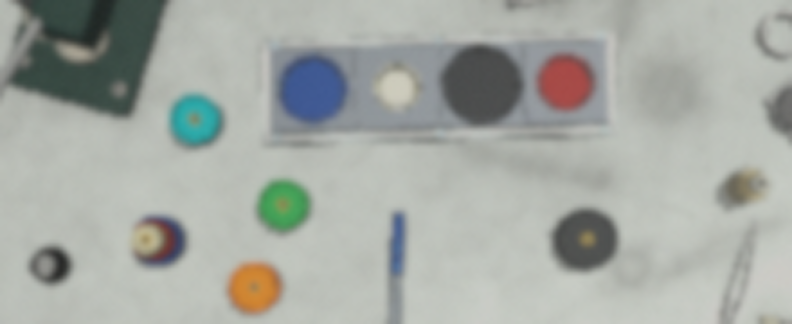

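The crop confirms the picture: the pile of blue, red and ivory is at crop (155,240), and the black die is at crop (585,239), wide enough to be 56 mm. The dark item at (50,265) is small, so it is the loupe, and green, orange and turquoise are decoys. Next I compute coordinates.

Run:
```python
from h import *
t=lambda u,v,z:ray('top0',130+u/3.6-.4,135+v/3.6-.4,z).round(4)
print('ivory',t(148,240,.078),'blue',t(158,240,.02),'black',t(585,239,.026),'loupe',t(50,265,.03),'bottle',t(735,188,.05))
for n,u,v in [('blue',313,89),('ivory',397,88),('black',482,84),('red',566,82)]: print('well',n,t(u,v,.010))
print('rack corners',[t(*c,.014)[:2] for c in [(272,50),(606,40),(606,126),(272,134)]])
print('side ivory',ray('side0',284,250,.078), 'side black',ray('side0',277,165,.028))
```

```text
ivory [0.452  0.2042 0.078 ] blue [0.453  0.2065 0.02  ] black [ 0.4448 -0.1752  0.026 ] loupe [0.4328 0.3006 0.03  ] bottle [ 0.4861 -0.3052  0.05  ]
well blue [0.5869 0.066  0.01  ]
well ivory [ 0.5861 -0.0103  0.01  ]
well black [ 0.588  -0.0877  0.01  ]
well red [ 0.5881 -0.1641  0.01  ]
rack corners [array([0.6228, 0.1021]), array([ 0.6251, -0.2011]), array([ 0.5467, -0.1987]), array([0.5464, 0.1035])]
side ivory [0.45184456 0.2123936  0.078     ] side black [ 0.44377113 -0.17710619  0.028     ]
```

>>> {"fn": "servo_tool", "kwargs": {
  "motion": [
    [-77.3,0,0,30,395,-305,-0.76],
    [-77.3,0,0,30,395,-305,-0.76],
    [-77.3,0,0,30,395,-305,-0.76],
    [-77.3,0,0,30,395,-305,-0.76],
    [-77.3,0,0,30,395,-305,-0.76],
    [-77.3,0,0,30,395,-305,-0.76],
    [-77.3,0,0,30,395,-305,-0.76],
    [-77.3,0,0,30,395,-305,-0.76],
    [-77.3,0,0,30,395,-305,-0.76],
    [-77.3,0,0,30,395,-305,-0.76]
  ],
  "grip_force": 40
}}

```text
clock: 1.15
tcp_pos: [0.4455, -0.1747, 0.2011]
ee_rot: [[-0.0, -0.003, 1.0], [-0.0, 1.0, 0.003], [-1.0, -0.0, -0.0]]
ft_force: [1.1, -0.7, -0.3]
width: 0.0749
```

>>> {"fn": "servo_tool", "kwargs": {
  "motion": [
    [0,0,0,0,0,0,-0.76],
    [0,0,0,0,0,0,-0.76],
    [0,0,0,0,0,0,-0.76],
    [0,0,0,0,0,0,-0.76]
  ]
}}

```text
clock: 1.55
tcp_pos: [0.4439, -0.1778, 0.2013]
ee_rot: [[-0.0, 0.002, 1.0], [-0.0, 1.0, -0.002], [-1.0, -0.0, -0.0]]
ft_force: [0.3, 0.1, 0.7]
width: 0.0753
```

Run:
```python
from h import *
grab('wrist','wr1'); s=arm.read_state(); print(s['tcp_pos'],s['ee_rot'].round(4),s['width'],s['joints'],s['clock'],cal('wr1')[0])
print(proj('wr1',[.4448,-.1752,.028],True))
```

```text
[ 0.44397052 -0.17778282  0.20135111] [[-1.0e-04  2.6e-03  1.0e+00]
 [-2.0e-04  1.0e+00 -2.6e-03]
 [-1.0e+00 -2.0e-04 -1.0e-04]] 0.07521552961656969 [-2.94195174e+01  1.11316564e+01 -1.41516143e+01  6.47170701e+01
 -1.44899573e-02  6.07304424e+01] 1.6 [[297.31863964   0.         255.03764114]
 [  0.         297.31863964 193.76521947]
 [  0.           0.           1.        ]]
[256.19580717 172.54073107]
```

View pics/wr1.png

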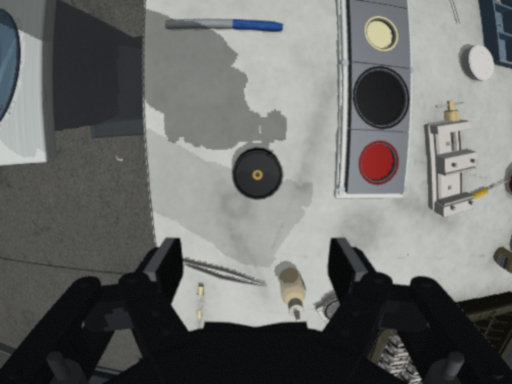

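The wrist view shows the black die at (258,173), the wells ivory (381,34), black (380,97) and red (379,162), and the bottle at about (292,285). I refine the centres by back-projection.

```bash
cat >> h.py <<'E'
def circ(f,seed,z,rng,rad,fish=True):
    """back-project colour blob around seed to plane z -> min enclosing/fit circle"""
    im=cv2.imread(f'pics/{f}.png'); hsv=cv2.cvtColor(im,cv2.COLOR_BGR2HSV)
    m=cv2.inRange(hsv,*rng); k=np.zeros_like(m); cv2.circle(k,tuple(int(round(x)) for x in seed),rad,255,-1); m&=k
    m=cv2.morphologyEx(m,cv2.MORPH_OPEN,np.ones((3,3)))
    c=max(cv2.findContours(m,cv2.RETR_EXTERNAL,cv2.CHAIN_APPROX_NONE)[0],key=cv2.contourArea)
    h=cv2.convexHull(c)[:,0]
    # dense hull edge
    pts=np.vstack([np.linspace(h[i],h[(i+1)%len(h)],12)[:-1] for i in range(len(h))])
    P=np.array([ray(f,u,v,z,fish)[:2] for u,v in pts])*1000
    (x,y),ax,_=cv2.fitEllipse(P.astype(np.float32)); return np.round([x,y,*ax],1)
DARK=((0,0,0),(180,255,60)); RED=((0,120,60),(8,255,255)); RED2=((170,120,60),(180,255,255)); IV=((12,40,150),(35,160,255)); BLUE=((105,100,40),(130,255,255))
E
python3 - <<'E'
from h import *
print('die',circ('wr1',(258,173),.024,DARK,34))
for n,s,r,q in [('black',(380,97),DARK,32),('red',(379,162),RED,25),('red',(379,162),RED2,25),('iv',(381,34),IV,22)]:
  try: print(n,circ('wr1',s,.012,r,q))
  except Exception as e: print(n,'fail')
E
```

```text
die [ 445.6 -177.2   53.2   57. ]
black [590.1 -86.5  64.4  67.6]
red [ 589.3 -163.5   43.2   44.4]
red fail
iv [587.4 -10.2  34.5  35.5]
```

>>> {"fn": "servo_tool", "kwargs": {
  "motion": [
    [0,0,0,45,0.6,1.6,-0.76],
    [0,0,0,90,0.6,1.6,-0.76],
    [0,0,0,130,0.6,1.6,-0.76],
    [0,0,0,160,0.6,1.6,-0.76],
    [0,0,0,180,0.6,1.6,-0.76],
    [0,0,0,189,0.6,1.6,-0.76],
    [0,0,0,189,0.6,1.6,-0.76],
    [0,0,0,189,0.6,1.6,-0.76]
  ]
}}

```text
clock: 2.4
tcp_pos: [0.4469, -0.1768, 0.0132]
ee_rot: [[0.001, 0.001, 1.0], [-0.001, 1.0, -0.001], [-1.0, -0.001, 0.001]]
ft_force: [0.3, -0.2, 0.8]
width: 0.0751
```

Run:
```python
from h import *
d=arm.get_image('side')['frame'][110:210,220:340]; w=arm.get_image('wrist')['frame']
cv2.imwrite('pics/s2.png',np.hstack([cv2.resize(d,(480,400),interpolation=cv2.INTER_CUBIC),w[:,100:400].repeat(1,0)[:384].copy() if 0 else cv2.resize(w[60:360,100:340],(320,400))]))
s=arm.read_state(); print(s['tcp_pos'],s['width'],s['ft_force'])
```

```text
[ 0.44753523 -0.17688693  0.01368393] 0.07564637129688907 [ 0.66960658  0.03681757 -0.05529877]
```

View pics/s2.png

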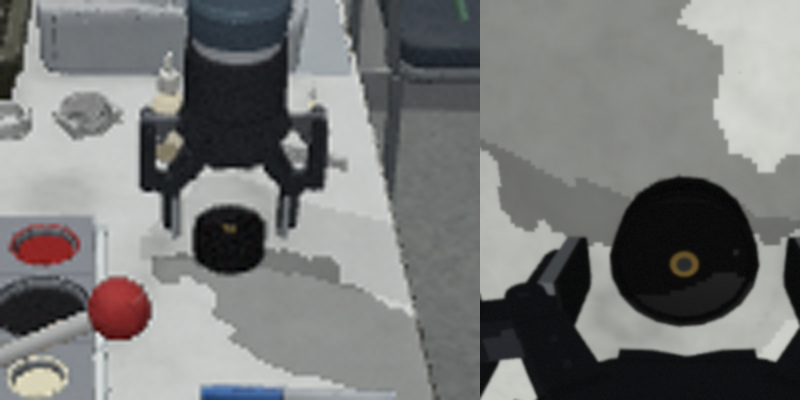

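The side crop shows the fingers either side of the black die with their tips at crop (175,235) and (285,235); the wrist crop shows the die between the pads. I check the tip height.

Run:
```python
from h import *
for z in (0.005,.013,.02,.027,.034): print(z,[((proj('side0',[.4475+s*.040,-.177,z])-[220,110])*4).round(0) for s in (1,-1)], ((proj('side0',[.4465,-.177,z])-[220,110])*4).round(0))
```

```text
0.005 [array([171., 245.]), array([274., 244.])] [223. 244.]
0.013 [array([171., 236.]), array([274., 235.])] [224. 236.]
0.02 [array([171., 229.]), array([275., 228.])] [224. 229.]
0.027 [array([171., 222.]), array([275., 221.])] [224. 221.]
0.034 [array([171., 214.]), array([276., 213.])] [225. 214.]
```

>>> {"fn": "servo_tool", "kwargs": {
  "motion": [
    [0,0,0,0,0,0,0.2],
    [0,0,0,0,0,0,0.5],
    [0,0,0,0,0,0,0.6],
    [0,0,0,0,0,0,0.6],
    [0,0,0,0,0,0,0.6]
  ],
  "grip_force": 40
}}

```text
clock: 3.0
tcp_pos: [0.4472, -0.1765, 0.0137]
ee_rot: [[0.002, -0.0, 1.0], [-0.002, 1.0, 0.0], [-1.0, -0.002, 0.002]]
ft_force: [-1.2, -0.6, 5.6]
width: 0.0542
```

>>> {"fn": "servo_tool", "kwargs": {
  "motion": [
    [0,0,0,-10,0,0,0.6],
    [0,0,0,-30,0,0,0.6],
    [0,0,0,-60,0,0,0.6],
    [0,0,0,-60,22,35,0.6],
    [0,0,0,-60,44,70,0.6],
    [0,0,0,-60,66,105,0.6],
    [0,0,0,-60,85,135,0.6],
    [0,0,0,-60,90,142,0.6],
    [0,0,0,-60,90,142,0.6],
    [0,0,0,-60,90,142,0.6]
  ]
}}

```text
clock: 4.0
tcp_pos: [0.5872, -0.0862, 0.0723]
ee_rot: [[-0.001, 0.0, 1.0], [-0.0, 1.0, -0.0], [-1.0, -0.0, -0.001]]
ft_force: [-0.6, -0.4, -0.5]
width: 0.0546
```

Run:
```python
from h import *
w=grab('wrist','wr3')['frame'];d=grab('side','s3')['frame'][100:280,130:330]
cv2.imwrite('pics/c3.png',np.hstack([cv2.resize(d,(427,384),interpolation=cv2.INTER_CUBIC),w[:,70:440]]))
s=arm.read_state(); print(s['tcp_pos'],s['width'],s['ft_force'],s['clock'])
print('die@',circ('wr3',(255,300),s['tcp_pos'][2]+.013,DARK,90) if 0 else '')
```

```text
[ 0.58686121 -0.08662502  0.07227306] 0.05458441174713853 [-0.25926058  0.86275302  0.16828375] 4.1
die@
```

View pics/c3.png

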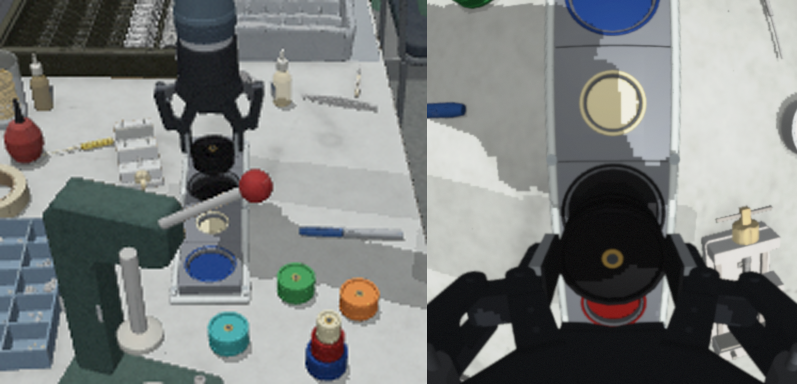

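The black die is held, hanging level above its well at about (612,255) in the composite picture, with its mouth ring just visible behind it. Lowering.

>>> {"fn": "servo_tool", "kwargs": {
  "motion": [
    [0,0,0,20,-0.5,1.5,0.6],
    [0,0,0,36,-0.5,1.5,0.6],
    [0,0,0,44,-0.5,1.5,0.6],
    [0,0,0,48,-0.5,1.5,0.6],
    [0,0,0,51,-0.5,1.5,0.6],
    [0,0,0,51,-0.5,1.5,0.6]
  ]
}}

```text
clock: 4.7
tcp_pos: [0.5877, -0.087, 0.0268]
ee_rot: [[-0.001, 0.001, 1.0], [-0.001, 1.0, -0.001], [-1.0, -0.001, -0.001]]
ft_force: [-17.5, 3.4, 37.5]
width: 0.0544
```

>>> {"fn": "servo_tool", "kwargs": {
  "motion": [
    [0,0,0,-6,0,0,0.6],
    [0,0,0,-16,0,0,0.6],
    [0,0,0,-16,0,0,0.6]
  ]
}}

```text
clock: 5.0
tcp_pos: [0.5909, -0.0871, 0.039]
ee_rot: [[0.003, 0.001, 1.0], [-0.001, 1.0, -0.001], [-1.0, -0.001, 0.003]]
ft_force: [0.4, 0.6, -0.7]
width: 0.0545
```

Run:
```python
from h import *
w=grab('wrist','wr4')['frame'];d=grab('side','s4')['frame'][130:240,200:280]
cv2.imwrite('pics/c4.png',np.hstack([cv2.resize(d,(390,536),interpolation=cv2.INTER_CUBIC),cv2.resize(w[130:354,170:340],(406,536))]))
s=arm.read_state(); print(s['tcp_pos'],s['width'],s['ft_force'],s['clock'])
```

```text
[ 0.5900292  -0.08673253  0.03740419] 0.05459985352527551 [ 0.02161738 -0.551373   -0.26409124] 5.1
```

View pics/c4.png

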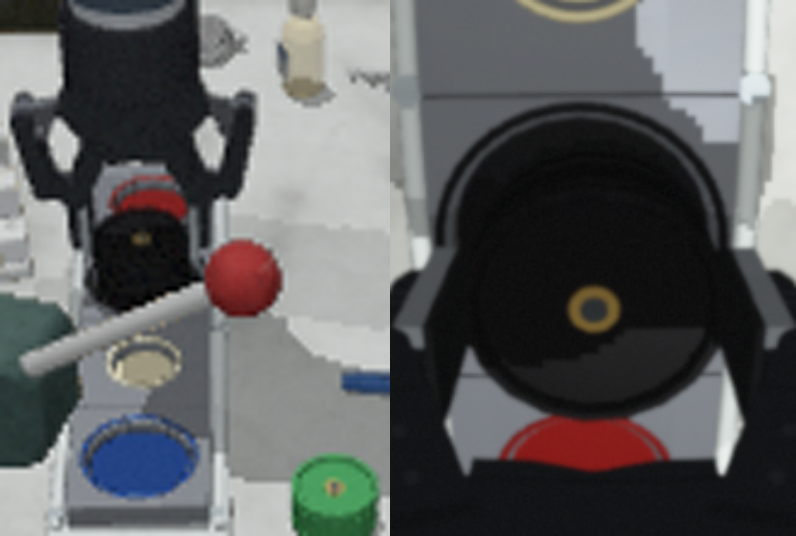

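The wrist crop shows the well's mouth ring at crop x 440–725 and the die at about 475–725, so the die looks a few mm too far in +x. White rails run along both sides of the rack. I quantify this from the same picture.

```bash
python3 - <<'E'
from h import *
s=2.388; o=lambda u,v:((u-390)/s+170,v/2.393+130)
for n,pts,z in [('well ring L/R',[(440,235),(725,235)],.014),('well top',[(583,103)],.014),('die L/R',[(473,305),(724,305)],.052),('die hub',[(594,310)],.049),('die bottom edge',[(595,415)],.052),('rail in L/R',[(420,60),(748,60)],.014),('rail top mid',[(402,60),(765,60)],.014),('red ring',[(503,450),(668,450)],.014)]:
  print(n,[(ray('wr4',*o(*p),z,True)*1000).round(1)[:2] for p in pts])
for z in (0,.014,.02): print('rail corners side',z,[proj('side0',[.588+s*.0375,.104,z]).round(1) for s in (1,-1)])
E
python3 - <<'E'
import cv2
a=cv2.imread('pics/side0.png')[150:250,195:265]
cv2.imwrite('pics/rack.png',cv2.resize(a,None,fx=6,fy=6,interpolation=cv2.INTER_CUBIC))
E
```

```text
well ring L/R [array([550.7, -88. ]), array([625., -88.])]
well top [array([588.2, -53.2])]
die L/R [array([565.4, -87.8]), array([618.1, -88. ])]
die hub [array([590.8, -90.4])]
die bottom edge [array([ 591. , -116.2])]
rail in L/R [array([548.5, -42.2]), array([628.3, -42.3])]
rail top mid [array([543.9, -42.1]), array([632.6, -42.3])]
red ring [array([ 563.3, -159.4]), array([ 613.3, -159.3])]
rail corners side 0 [array([211.8, 239.3]), array([241.1, 238.9])]
rail corners side 0.014 [array([211.4, 235.5]), array([241. , 235.1])]
rail corners side 0.02 [array([211.2, 233.8]), array([240.9, 233.5])]
```

View pics/rack.png

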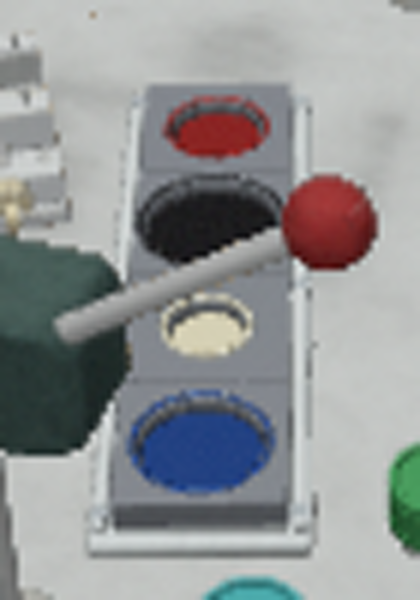

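The side crop shows the rack on a white tray. The front face's top and bottom edges, at rows 234 and 237.5, match z of about 20 and 6 mm. So the blocks stand about 6 mm up, the floors are at about 12–13 mm, and the contact was probably the well's floor. I shift 3 mm in −x and lower again.

>>> {"fn": "servo_tool", "kwargs": {
  "motion": [
    [0,0,0,0,0,-3,0.6],
    [0,0,0,5,0,-3,0.6],
    [0,0,0,8,0,-3,0.6],
    [0,0,0,10,0,-3,0.6],
    [0,0,0,10,0,-3,0.6]
  ]
}}

```text
clock: 5.6
tcp_pos: [0.5862, -0.0862, 0.0271]
ee_rot: [[-0.001, -0.0, 1.0], [0.0, 1.0, 0.0], [-1.0, 0.0, -0.001]]
ft_force: [-3.3, -0.2, 2.0]
width: 0.0547
```

>>> {"fn": "servo_tool", "kwargs": {
  "motion": [
    [0,0,0,0.5,0,0,0.6],
    [0,0,0,0.5,0,0,0.6]
  ]
}}

```text
clock: 5.8
tcp_pos: [0.5862, -0.0862, 0.027]
ee_rot: [[-0.001, -0.0, 1.0], [0.0, 1.0, 0.0], [-1.0, 0.0, -0.001]]
ft_force: [-4.2, 1.0, 5.6]
width: 0.0545
```

>>> {"fn": "servo_tool", "kwargs": {
  "motion": [
    [0,0,0,0.5,0,0,0.1],
    [0,0,0,0.5,0,0,-0.5],
    [0,0,0,0.5,0,0,-0.7],
    [0,0,0,0.5,0,0,-0.7],
    [0,0,0,-20,0,0,-0.7],
    [0,0,0,-65,0,0,-0.7],
    [0,0,0,-110,0,0,-0.7],
    [0,0,0,-120,0,0,-0.7],
    [0,0,0,-120,0,0,-0.7]
  ]
}}

```text
clock: 6.7
tcp_pos: [0.5889, -0.087, 0.1492]
ee_rot: [[0.005, -0.0, 1.0], [-0.001, 1.0, 0.0], [-1.0, -0.001, 0.005]]
ft_force: [0.2, 0.6, 0.0]
width: 0.0726
```

Run:
```python
from h import *
w=grab('wrist','wr5')['frame'];d=grab('side','s5')['frame'][140:250,190:270]
cv2.imwrite('pics/c5.png',np.hstack([cv2.resize(d,(390,536),interpolation=cv2.INTER_CUBIC),cv2.resize(w[0:300,165:395],(410,536))]))
s=arm.read_state(); print(s['tcp_pos'],s['width'],s['ft_force'],s['clock'])
```

```text
[ 0.58622143 -0.08626979  0.14551252] 0.07288978038926776 [ 0.07473482 -0.53596522 -1.0250598 ] 6.8
```

View pics/c5.png

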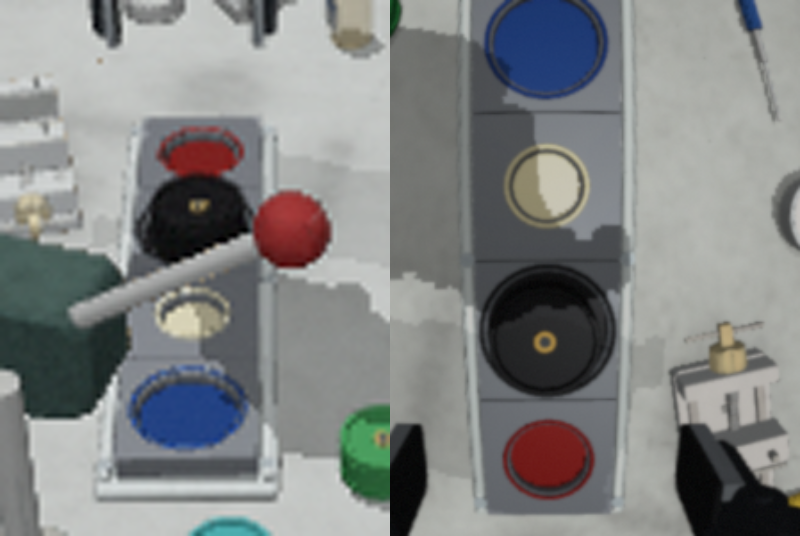

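The black die is seated level in its well: the wrist crop shows the ring at about (548,330) and the die concentric with it. Now I measure the remaining wells with the block top at 20 mm.

Run:
```python
from h import *
f=410/230;g=536/300
o=lambda u,v:((u-390)/f+165-.2,v/g-.2)
for n,a,z in [('blue',(546,46),.02),('iv',(546,187),.02),('black',(548,330),.02),('red',(548,459),.02),('blackdie',(545,342),.036),('edge',(473,187),.02),('edge',(620,187),.02)]:
  print(n,(ray('wr5',*o(*a),z,True)*1000).round(1)[:2])
```

```text
blue [586.7  62.6]
iv [586.8 -11.8]
black [587.8 -86.7]
red [ 587.7 -163.6]
blackdie [586.3 -88.8]
edge [549.5 -11.3]
edge [624.5 -11.4]
```

Run:
```python
from h import *
for z in (0.1,.15,.2,.25,.3): print(z,ray('top0',122,170,z).round(3)[:2],ray('side0',250,187,z).round(3)[:2],'head top',ray('top0',155,108,z).round(3)[:2],ray('top0',180,118,z).round(3)[:2])
```

```text
0.1 [0.549 0.346] [0.526 0.017] head top [0.737 0.244] [0.704 0.168]
0.15 [0.544 0.329] [0.526 0.078] head top [0.723 0.232] [0.692 0.16 ]
0.2 [0.539 0.313] [0.526 0.139] head top [0.71  0.221] [0.68  0.152]
0.25 [0.533 0.297] [0.525 0.201] head top [0.696 0.209] [0.668 0.143]
0.3 [0.528 0.281] [0.525 0.262] head top [0.683 0.197] [0.656 0.135]
```

>>> {"fn": "servo_tool", "kwargs": {
  "motion": [
    [0,0,0,-30,30,-35,-0.7],
    [0,0,0,-50,70,-70,-0.7],
    [0,0,0,-50,110,-105,-0.7],
    [0,0,0,-50,155,-134,-0.7],
    [0,0,0,-50,190,-134,-0.7],
    [0,0,0,-50,206,-134,-0.7],
    [0,0,0,-50,206,-134,-0.7],
    [0,0,0,-50,206,-134,-0.7],
    [0,0,0,-50,206,-134,-0.7]
  ]
}}

```text
clock: 7.7
tcp_pos: [0.4524, 0.1186, 0.1956]
ee_rot: [[-0.002, 0.001, 1.0], [-0.001, 1.0, -0.001], [-1.0, -0.001, -0.002]]
ft_force: [0.2, 0.5, 0.2]
width: 0.0726
```

Run:
```python
from h import *
w=grab('wrist','wr6')['frame']
s=arm.read_state(); print(s['tcp_pos'],s['width'],s['ft_force'],s['clock'])
for z in (.028,.053,.078): print(z,proj('wr6',[.4525,.206,z],True))
```

```text
[0.45264831 0.1184817  0.19594317] 0.07256549621403263 [ 0.46035321 -0.24062184 -0.37013826] 7.75
0.028 [255.74999175  93.47861403]
0.053 [255.74183691  92.04942633]
0.078 [255.73210049  90.34761935]
```

View pics/wr6.png

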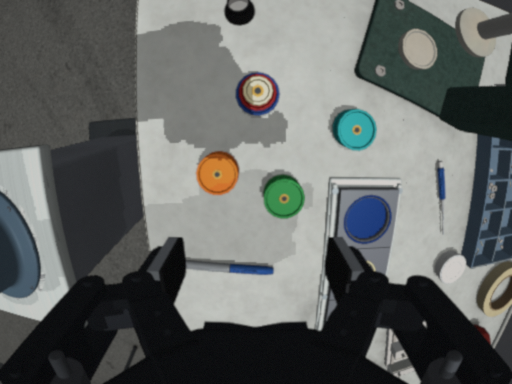

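The pile stands concentric at (258,90–94), with ivory on red on blue; x is about 1.3 mm more than estimated. I approach ivory.

>>> {"fn": "servo_tool", "kwargs": {
  "motion": [
    [0,0,0,20,40,1.2,-0.4],
    [0,0,0,40,75,1.2,-0.4],
    [0,0,0,75,87.8,1.2,-0.4],
    [0,0,0,110,87.8,1.2,-0.4],
    [0,0,0,128,87.8,1.2,-0.4],
    [0,0,0,134,87.8,1.2,-0.4],
    [0,0,0,134,87.8,1.2,-0.4],
    [0,0,0,134,87.8,1.2,-0.4]
  ]
}}

```text
clock: 8.55
tcp_pos: [0.4551, 0.2071, 0.0638]
ee_rot: [[0.002, 0.001, 1.0], [0.0, 1.0, -0.001], [-1.0, 0.0, 0.002]]
ft_force: [-0.3, 0.5, 0.2]
width: 0.0596
```

Run:
```python
from h import *
w=grab('wrist','wr7')['frame'];d=grab('side','s7')['frame'][190:290,240:330]
cv2.imwrite('pics/c7.png',np.hstack([cv2.resize(d,(450,500),interpolation=cv2.INTER_CUBIC),cv2.resize(w[130:330,185:325],(350,500))]))
s=arm.read_state(); print(s['tcp_pos'],s['width'],s['ft_force'],s['clock'])
```

```text
[0.45545327 0.20743714 0.06414831] 0.06001071558891619 [ 0.73685864 -0.65294248  0.26442082] 8.65
```

View pics/c7.png

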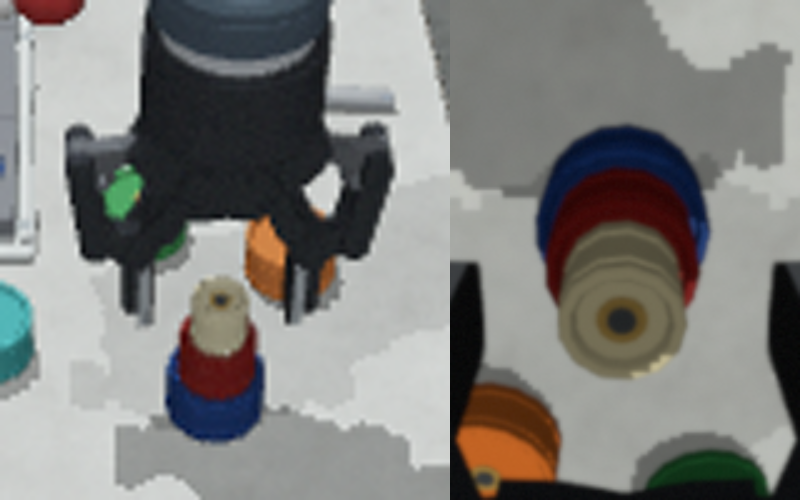

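Ivory lies centred between the pads: side crop 218 against a finger centre of 220, wrist crop 622 against 625. Close and lift.

>>> {"fn": "servo_tool", "kwargs": {
  "motion": [
    [0,0,0,0,0,0,0.2],
    [0,0,0,0,0,0,0.6],
    [0,0,0,0,0,0,0.9],
    [0,0,0,0,0,0,0.9],
    [0,0,0,0,0,0,0.9]
  ],
  "grip_force": 30
}}

```text
clock: 9.15
tcp_pos: [0.4545, 0.2075, 0.0635]
ee_rot: [[0.001, -0.0, 1.0], [0.0, 1.0, 0.0], [-1.0, 0.0, 0.001]]
ft_force: [-1.6, 0.3, 5.7]
width: 0.0245
```

>>> {"fn": "servo_tool", "kwargs": {
  "motion": [
    [0,0,0,-4,0,0,0.9],
    [0,0,0,-14,0,0,0.9],
    [0,0,0,-35,0,0,0.9],
    [0,0,0,-35,0,0,0.9]
  ]
}}

```text
clock: 9.55
tcp_pos: [0.4561, 0.208, 0.1004]
ee_rot: [[0.005, -0.0, 1.0], [0.001, 1.0, 0.0], [-1.0, 0.001, 0.005]]
ft_force: [1.2, 0.5, -0.1]
width: 0.0245
```

Run:
```python
from h import *
w=grab('wrist','wr8')['frame'];d=grab('side','s8')['frame'][190:290,240:330]
cv2.imwrite('pics/c8.png',np.hstack([cv2.resize(d,(450,500),interpolation=cv2.INTER_CUBIC),cv2.resize(w[130:330,185:325],(350,500))]))
s=arm.read_state(); print(s['tcp_pos'],s['width'],s['ft_force'],s['clock'])
```

```text
[0.45461478 0.20758384 0.09822786] 0.0247443454412762 [ 1.44649876 -0.02544153 -0.57648366] 9.65
```

View pics/c8.png

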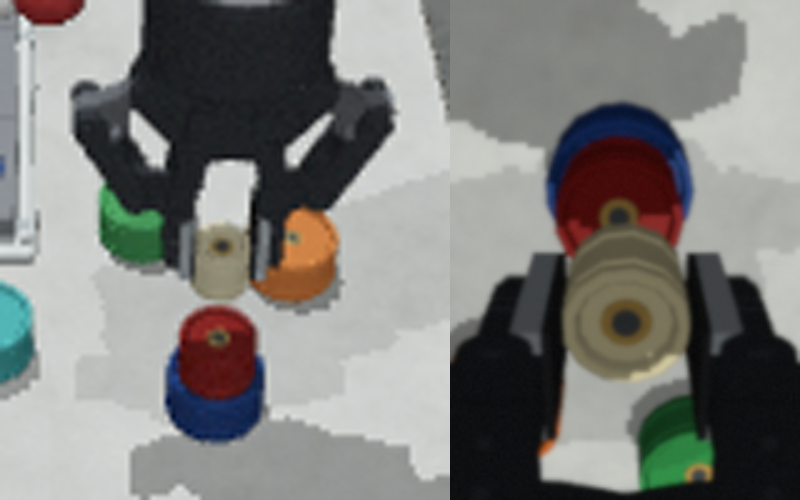

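Ivory hangs level between the pads, and red and blue stand undisturbed below. To the ivory well.

>>> {"fn": "servo_tool", "kwargs": {
  "motion": [
    [0,0,0,-5,-15,8,0.9],
    [0,0,0,-5,-50,30,0.9],
    [0,0,0,-5,-88,53,0.9],
    [0,0,0,-5,-126,76,0.9],
    [0,0,0,-5,-164,99,0.9],
    [0,0,0,-5,-198,120,0.9],
    [0,0,0,0,-214,130,0.9],
    [0,0,0,20,-218,132.5,0.9],
    [0,0,0,40,-218,132.5,0.9],
    [0,0,0,45,-218,132.5,0.9]
  ]
}}

```text
clock: 10.65
tcp_pos: [0.5836, -0.01, 0.0494]
ee_rot: [[-0.006, -0.0, 1.0], [0.001, 1.0, 0.0], [-1.0, 0.001, -0.006]]
ft_force: [-0.6, 0.9, -0.1]
width: 0.0248
```

Run:
```python
from h import *
s=arm.read_state(); print(s['tcp_pos'],s['width'],s['ft_force'],s['clock'])
```

```text
[ 0.58358875 -0.0100488   0.0493985 ] 0.024828350003724815 [-0.59751276  0.86820016 -0.10216578] 10.65
```

Settle and measure the ivory die against its ring.

>>> {"fn": "servo_tool", "kwargs": {
  "motion": [
    [0,0,0,0,0,0,0.9],
    [0,0,0,0,0,0,0.9],
    [0,0,0,0,0,0,0.9]
  ]
}}

```text
clock: 10.95
tcp_pos: [0.5873, -0.0103, 0.0539]
ee_rot: [[0.002, -0.001, 1.0], [-0.0, 1.0, 0.001], [-1.0, -0.0, 0.002]]
ft_force: [-0.3, 0.2, -0.7]
width: 0.0247
```

Run:
```python
from h import *
s=arm.read_state(); print(s['tcp_pos'],s['width'],s['ft_force'],s['clock'])
w=grab('wrist','wr9')['frame']
cv2.imwrite('pics/c9.png',cv2.resize(w[110:310,155:355],(600,600),interpolation=cv2.INTER_CUBIC))
for p in [(.587,-.0115,.02),(.587,.0095,.02),(.569,-.0115,.02),(.605,-.0115,.02),(.5865,-.0105,.0665)]:print(p,((proj('wr9',p,True)-[155,110])*3).round(0))
```

```text
[ 0.58726091 -0.01030389  0.053854  ] 0.024683636057566863 [-0.27666552  0.17178624 -0.71115545] 10.95
(0.587, -0.0115, 0.02) [300. 341.]
(0.587, 0.0095, 0.02) [300. 247.]
(0.569, -0.0115, 0.02) [216. 341.]
(0.605, -0.0115, 0.02) [384. 341.]
(0.5865, -0.0105, 0.0665) [297. 440.]
```

View pics/c9.png

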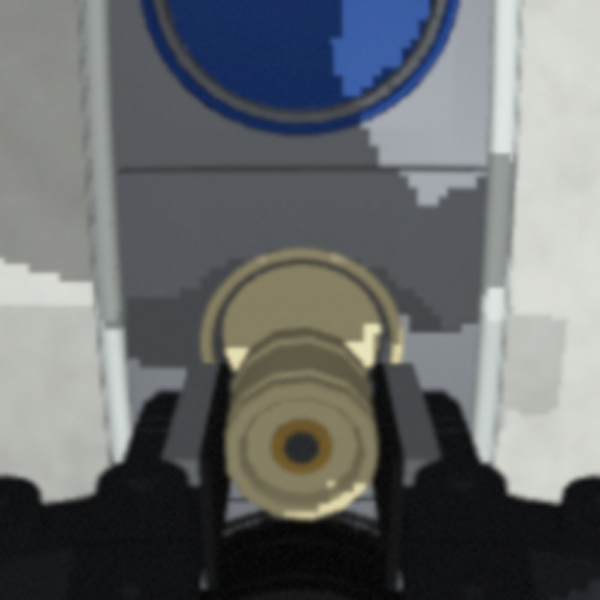

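The ivory ring is centred at x≈301, y≈343 in the crop. The die is at (301,445), which matches the prediction for the well centre within about 1 mm. Lower.

>>> {"fn": "servo_tool", "kwargs": {
  "motion": [
    [0,0,0,12,0,0,0.9],
    [0,0,0,20,0,0,0.9],
    [0,0,0,24,0,0,0.9],
    [0,0,0,26,0,0,0.9],
    [0,0,0,27,0,0,0.9],
    [0,0,0,27,0,0,0.9],
    [0,0,0,27,0,0,0.9]
  ]
}}

```text
clock: 11.7
tcp_pos: [0.5855, -0.0105, 0.0274]
ee_rot: [[-0.001, -0.0, 1.0], [-0.0, 1.0, 0.0], [-1.0, -0.0, -0.001]]
ft_force: [-6.9, 1.8, 16.6]
width: 0.0247
```

>>> {"fn": "servo_tool", "kwargs": {
  "motion": [
    [0,0,0,-0.5,0,0,0.9],
    [0,0,0,-0.5,0,0,0.3],
    [0,0,0,-0.5,0,0,0],
    [0,0,0,-0.5,0,0,0],
    [0,0,0,-10,0,0,-0.1],
    [0,0,0,-45,0,0,-0.5],
    [0,0,0,-90,20,-10,-0.6],
    [0,0,0,-120,50,-30,-0.6],
    [0,0,0,-120,50,-30,-0.6],
    [0,0,0,-120,50,-30,-0.6]
  ]
}}

```text
clock: 12.7
tcp_pos: [0.5572, 0.0397, 0.147]
ee_rot: [[0.003, -0.001, 1.0], [-0.001, 1.0, 0.001], [-1.0, -0.001, 0.003]]
ft_force: [-0.7, -0.1, -0.1]
width: 0.0685
```

>>> {"fn": "servo_tool", "kwargs": {
  "motion": [
    [0,0,0,0,30,-30,-0.6],
    [0,0,0,0,65,-65,-0.6],
    [0,0,0,0,100,-95,-0.6],
    [0,0,0,0,120,-103,-0.6],
    [0,0,0,0,120,-103,-0.6],
    [0,0,0,0,120,-103,-0.6],
    [0,0,0,0,120,-103,-0.6]
  ]
}}

```text
clock: 13.4
tcp_pos: [0.4541, 0.1583, 0.1451]
ee_rot: [[-0.001, 0.001, 1.0], [-0.001, 1.0, -0.001], [-1.0, -0.001, -0.001]]
ft_force: [-0.3, 0.7, 0.2]
width: 0.0684
```

Run:
```python
from h import *
s=arm.read_state(); print(s['tcp_pos'],s['width'],s['ft_force'],s['clock'])
w=grab('wrist','wr10')['frame']; t=grab('top','t10')['frame']
A=cv2.resize(w[20:220,180:440],(520,400)); B=cv2.resize(t[130:180,190:310],(520,217),interpolation=cv2.INTER_CUBIC)
cv2.imwrite('pics/c10.png',np.vstack([A,B])[:600])
RR=((0,110,40),(10,255,255))
p=proj('wr10',[.4545,.2063,.053],True); print(p)
try: print('red',circ('wr10',p,.051,RR,35),'blue',circ('wr10',proj('wr10',[.4545,.2063,.028],True),.024,BLUE,40))
except Exception as e: print(e)
```

```text
[0.45414117 0.158268   0.1451115 ] 0.06843197802002178 [-0.30906397  0.74220797  0.193493  ] 13.4
[255.87713562 137.80892319]
red [453.9 206.2  33.   33.3] blue [454.8 214.2  27.2  42.7]
```

View pics/c10.png

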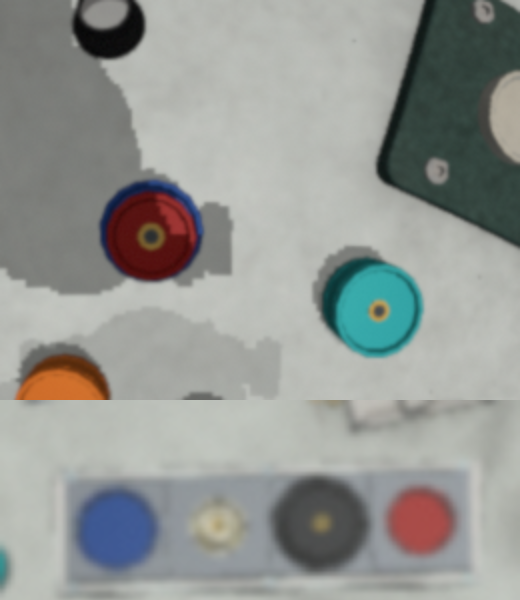

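The ivory die is seated centrally in its well (lower panel, 217,524) and the black die is unchanged. Red on blue is at (152,235), world (454, 206). Now red.

>>> {"fn": "servo_tool", "kwargs": {
  "motion": [
    [0,0,0,10,30,0,-0.5],
    [0,0,0,40,48,0,-0.5],
    [0,0,0,75,48,0,-0.5],
    [0,0,0,98,48,0,-0.5],
    [0,0,0,108,48,0,-0.5],
    [0,0,0,108,48,0,-0.5],
    [0,0,0,108,48,0,-0.5]
  ]
}}

```text
clock: 14.2
tcp_pos: [0.4545, 0.2072, 0.0386]
ee_rot: [[0.001, 0.001, 1.0], [0.0, 1.0, -0.001], [-1.0, 0.0, 0.001]]
ft_force: [0.2, 0.8, -0.1]
width: 0.0641
```

>>> {"fn": "servo_tool", "kwargs": {
  "motion": [
    [0,0,0,0,0,0,0],
    [0,0,0,0,0,0,0.5],
    [0,0,0,0,0,0,0.8],
    [0,0,0,0,0,0,0.8],
    [0,0,0,0,0,0,0.8]
  ]
}}

```text
clock: 14.7
tcp_pos: [0.4547, 0.2077, 0.0392]
ee_rot: [[0.003, -0.0, 1.0], [0.0, 1.0, 0.0], [-1.0, 0.0, 0.003]]
ft_force: [-1.0, -0.6, 5.6]
width: 0.0346
```

>>> {"fn": "servo_tool", "kwargs": {
  "motion": [
    [0,0,0,-4,0,0,0.8],
    [0,0,0,-14,0,0,0.8],
    [0,0,0,-35,0,0,0.8],
    [0,0,0,-50,0,0,0.8],
    [0,0,0,-50,0,0,0.8],
    [0,0,0,-50,0,0,0.8]
  ]
}}

```text
clock: 15.3
tcp_pos: [0.4538, 0.2075, 0.0881]
ee_rot: [[0.001, -0.0, 1.0], [0.0, 1.0, 0.0], [-1.0, 0.0, 0.001]]
ft_force: [0.4, -0.4, -0.6]
width: 0.0346
```

Run:
```python
from h import *
s=arm.read_state(); print(s['tcp_pos'],s['width'],s['ft_force'],s['clock'])
grab('wrist','wr11')
z=s['tcp_pos'][2]+.014
RR=((0,110,30),(10,255,255))
p=proj('wr11',[*s['tcp_pos'][:2],z],True); print(p)
print('red',circ('wr11',p,z-.002,RR,60))
p=proj('wr11',[.4545,.2063,.028],True); print(p,'blue',circ('wr11',p,.026,BLUE,50))
```

```text
[0.45383071 0.2074817  0.0880829 ] 0.03457984323277082 [ 0.44679461 -0.44234023 -0.55328905] 15.3
[255.63507539 257.66557957]
red [453.3 208.4  35.7  43.2]
[256.31719432 210.29347736] blue [454.3 209.6  43.9  45.7]
```

>>> {"fn": "servo_tool", "kwargs": {
  "motion": [
    [0,0,0,-10,-15,6,0.8],
    [0,0,0,-10,-50,18,0.8],
    [0,0,0,-10,-92,34,0.8],
    [0,0,0,-10,-134,49,0.8],
    [0,0,0,-10,-176,64,0.8],
    [0,0,0,-10,-218,79,0.8],
    [0,0,0,-10,-260,94,0.8],
    [0,0,0,-10,-302,109,0.8],
    [0,0,0,-10,-338,122,0.8],
    [0,0,0,-10,-360,130,0.8]
  ]
}}

```text
clock: 16.35
tcp_pos: [0.5835, -0.1555, 0.0964]
ee_rot: [[-0.001, 0.002, 1.0], [-0.0, 1.0, -0.002], [-1.0, -0.0, -0.001]]
ft_force: [0.1, 0.4, 0.6]
width: 0.0347
```

>>> {"fn": "servo_tool", "kwargs": {
  "motion": [
    [0,0,0,8,-10,4,0.8],
    [0,0,0,28,-10,4,0.8],
    [0,0,0,43,-10,4,0.8],
    [0,0,0,43,-10,4,0.8],
    [0,0,0,43,-10,4,0.8],
    [0,0,0,43,-10,4,0.8]
  ]
}}

```text
clock: 16.95
tcp_pos: [0.5878, -0.1622, 0.0553]
ee_rot: [[0.001, -0.001, 1.0], [-0.0, 1.0, 0.001], [-1.0, -0.0, 0.001]]
ft_force: [0.1, 0.5, -0.1]
width: 0.0348
```

Run:
```python
from h import *
s=arm.read_state(); print(s['tcp_pos'],s['width'],s['ft_force'],s['clock'])
w=grab('wrist','wr12')['frame']
cv2.imwrite('pics/c12.png',cv2.resize(w[110:310,155:355],(600,600),interpolation=cv2.INTER_CUBIC))
for p in [(.5877,-.1633,.02),(.5877,-.1258,.02),(*s['tcp_pos'][:2],s['tcp_pos'][2]+.014)]:print(p,((proj('wr12',p,True)-[155,110])*3).round(0))
```

```text
[ 0.58784099 -0.1621548   0.05530696] 0.03482465131990121 [ 0.11040413  0.51329315 -0.13370436] 16.95
(0.5877, -0.1633, 0.02) [301. 339.]
(0.5877, -0.1258, 0.02) [301. 167.]
(np.float64(0.587840990085749), np.float64(-0.16215479705500005), np.float64(0.06930695903066313)) [302. 443.]
```

View pics/c12.png

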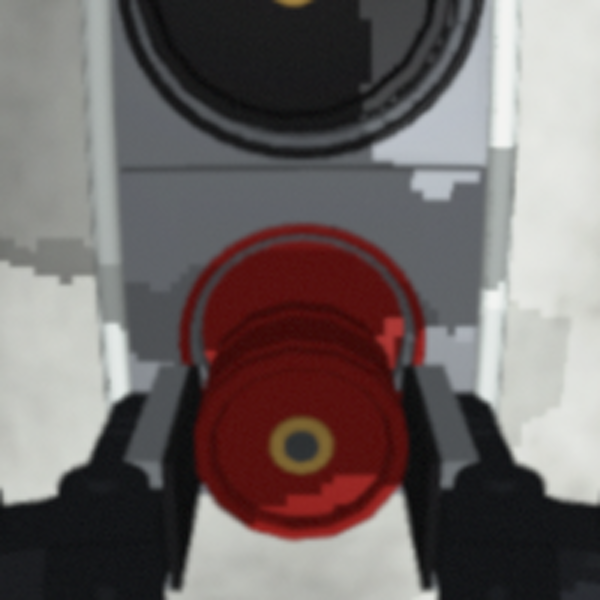

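The red ring is centred at x≈302, the block joint is at row 167 as predicted, and the red die is at (302,440). It is aligned, so lower.

>>> {"fn": "servo_tool", "kwargs": {
  "motion": [
    [0,0,0,12,0,0,0.8],
    [0,0,0,20,0,0,0.8],
    [0,0,0,24,0,0,0.8],
    [0,0,0,26,0,0,0.8],
    [0,0,0,28,0,0,0.8],
    [0,0,0,28,0,0,0.8],
    [0,0,0,28,0,0,0.8]
  ]
}}

```text
clock: 17.7
tcp_pos: [0.5866, -0.1623, 0.0282]
ee_rot: [[-0.001, -0.0, 1.0], [0.0, 1.0, 0.0], [-1.0, 0.0, -0.001]]
ft_force: [-6.3, 1.1, 11.9]
width: 0.0345
```

>>> {"fn": "servo_tool", "kwargs": {
  "motion": [
    [0,0,0,-0.3,0,0,0.8],
    [0,0,0,-0.3,0,0,0.1],
    [0,0,0,-0.3,0,0,-0.2],
    [0,0,0,-0.3,0,0,-0.2],
    [0,0,0,-12,0,0,-0.3],
    [0,0,0,-50,0,0,-0.6],
    [0,0,0,-90,25,-10,-0.65],
    [0,0,0,-115,65,-25,-0.65],
    [0,0,0,-115,105,-40,-0.65],
    [0,0,0,-115,147,-57,-0.65]
  ]
}}

```text
clock: 18.7
tcp_pos: [0.5316, -0.0148, 0.1441]
ee_rot: [[0.005, 0.001, 1.0], [-0.001, 1.0, -0.001], [-1.0, -0.001, 0.005]]
ft_force: [-0.5, 0.5, -0.3]
width: 0.0704
```

>>> {"fn": "servo_tool", "kwargs": {
  "motion": [
    [0,0,0,0,42,-18,-0.65],
    [0,0,0,0,85,-38,-0.65],
    [0,0,0,0,125,-58,-0.65],
    [0,0,0,0,160,-76,-0.65],
    [0,0,0,0,173,-76,-0.65],
    [0,0,0,0,173,-76,-0.65],
    [0,0,0,0,173,-76,-0.65],
    [0,0,0,0,173,-76,-0.65]
  ]
}}

```text
clock: 19.5
tcp_pos: [0.4554, 0.1562, 0.1419]
ee_rot: [[0.001, 0.002, 1.0], [-0.0, 1.0, -0.002], [-1.0, -0.0, 0.001]]
ft_force: [-0.2, -0.3, -0.2]
width: 0.0705
```

Run:
```python
from h import *
s=arm.read_state(); print(s['tcp_pos'],s['width'],s['ft_force'],s['clock'])
grab('wrist','wr13');grab('top','t13')
p=proj('wr13',[.4543,.2063,.028],True); print(p,'blue',circ('wr13',p,.026,BLUE,32))
for n,r,x,y in [('red',RED,.5877,-.1633),('iv',IV,.587,-.0113),('blue',BLUE,.4543,.2063)]:
    q=proj('t13',[x,y,.035]); 
    try: print(n,q.round(1),circ('t13',q,.04 if n!='blue' else .026,r,13,False))
    except Exception as e: print(n,'fail')
```

```text
[0.45541639 0.15624974 0.14193459] 0.0704775215929351 [-0.19022056 -0.34035333 -0.2286319 ] 19.5
[253.95404767 133.19632964] blue [454.  206.1  44.1  44.4]
red [287.4 156.5] [ 585.4 -161.1   31.1   35.8]
iv [240.1 157.8] [584.   -9.5  11.4  11.4]
blue fail
```

>>> {"fn": "servo_tool", "kwargs": {
  "motion": [
    [0,0,0,20,30,-1.4,-0.65],
    [0,0,0,50,50,-1.4,-0.65],
    [0,0,0,90,50,-1.4,-0.65],
    [0,0,0,118,50,-1.4,-0.65],
    [0,0,0,129,50,-1.4,-0.65],
    [0,0,0,129,50,-1.4,-0.65],
    [0,0,0,129,50,-1.4,-0.65]
  ]
}}

```text
clock: 20.3
tcp_pos: [0.4542, 0.2071, 0.0137]
ee_rot: [[0.001, 0.001, 1.0], [0.0, 1.0, -0.001], [-1.0, 0.0, 0.001]]
ft_force: [-0.3, -0.5, -0.7]
width: 0.0704
```

>>> {"fn": "servo_tool", "kwargs": {
  "motion": [
    [0,0,0,0,0,0,0],
    [0,0,0,0,0,0,0.4],
    [0,0,0,0,0,0,0.65],
    [0,0,0,0,0,0,0.65],
    [0,0,0,0,0,0,0.65]
  ],
  "grip_force": 40
}}

```text
clock: 20.8
tcp_pos: [0.4547, 0.2077, 0.0146]
ee_rot: [[0.004, 0.0, 1.0], [0.001, 1.0, -0.0], [-1.0, 0.001, 0.004]]
ft_force: [-0.7, -0.9, 5.2]
width: 0.0442
```

>>> {"fn": "servo_tool", "kwargs": {
  "motion": [
    [0,0,0,-4,0,0,0.65],
    [0,0,0,-14,0,0,0.65],
    [0,0,0,-35,0,0,0.65],
    [0,0,0,-65,0,0,0.65],
    [0,0,0,-65,0,0,0.65],
    [0,0,0,-65,0,0,0.65]
  ]
}}

```text
clock: 21.4
tcp_pos: [0.4541, 0.2077, 0.079]
ee_rot: [[0.003, -0.0, 1.0], [0.001, 1.0, 0.0], [-1.0, 0.001, 0.003]]
ft_force: [0.3, -1.4, -0.5]
width: 0.0443
```

>>> {"fn": "servo_tool", "kwargs": {
  "motion": [
    [0,0,0,0,-18,15,0.65],
    [0,0,0,0,-48,43,0.65],
    [0,0,0,0,-78,71,0.65],
    [0,0,0,0,-108,99,0.65],
    [0,0,0,0,-132,123,0.65],
    [0,0,0,10,-142,132.5,0.65],
    [0,0,0,23,-142,132.5,0.65],
    [0,0,0,23,-142,132.5,0.65],
    [0,0,0,23,-142,132.5,0.65],
    [0,0,0,23,-142,132.5,0.65]
  ]
}}

```text
clock: 22.4
tcp_pos: [0.5844, 0.0666, 0.0547]
ee_rot: [[-0.001, -0.002, 1.0], [0.0, 1.0, 0.002], [-1.0, 0.0, -0.001]]
ft_force: [-0.1, 0.3, -1.0]
width: 0.0444
```

Run:
```python
from h import *
s=arm.read_state(); print(s['tcp_pos'],s['width'],s['ft_force'],s['clock'])
w=grab('wrist','wr14')['frame']
# well ring (upper part visible) and die: check with profile rows
hsv=cv2.cvtColor(w,cv2.COLOR_BGR2HSV); m=cv2.inRange(hsv,*BLUE)
print('pred well',proj('wr14',[.5868,.0647,.02],True),'ring top',proj('wr14',[.5868,.0647+.0315,.02],True),'block edge',proj('wr14',[.5868,.1022,.02],True),'die',proj('wr14',[*s['tcp_pos'][:2],s['tcp_pos'][2]+.014],True))
for v in range(170,285,6):
    u=np.where(m[v,180:330])[0]+180
    if len(u): print(v,u.min(),u.max(),(u.min()+u.max())/2)
c=np.where(m[150:300,255])[0]+150; print('col255',c.min(),c.max())
g=w[130:200,230].astype(int).sum(1); print('grad rows',[(130+i,g[i+1]-g[i]) for i in range(len(g)-1) if abs(g[i+1]-g[i])>40])
```

```text
[0.5843535  0.06660142 0.05465084] 0.04443203660203306 [-0.08261797  0.25736733 -0.95362085] 22.4
pred well [259.31042082 224.34385923] ring top [259.64142653 176.6159049 ] block edge [259.69859588 167.02900928] die [255.50480955 257.65209851]
182 239 279 259.0
188 229 290 259.5
194 222 296 259.0
200 218 301 259.5
206 214 304 259.0
212 212 306 259.0
218 211 307 259.0
224 211 307 259.0
230 211 307 259.0
236 212 296 254.0
242 213 298 255.5
248 211 299 255.0
254 210 300 255.0
260 211 300 255.5
266 211 299 255.0
272 214 298 256.0
278 217 293 255.0
284 223 288 255.5
col255 179 295
grad rows [(162, np.int64(-48)), (163, np.int64(-104)), (164, np.int64(-109)), (167, np.int64(53)), (186, np.int64(-43))]
```

The well ring is centred at (259,224), as predicted; the arm was still settling in x.

>>> {"fn": "servo_tool", "kwargs": {
  "motion": [
    [0,0,0,0,-0.5,0,0.65],
    [0,0,0,0,-0.5,0,0.65],
    [0,0,0,8,-0.5,0,0.65],
    [0,0,0,14,-0.5,0,0.65],
    [0,0,0,14,-0.5,0,0.65]
  ]
}}

```text
clock: 22.95
tcp_pos: [0.5844, 0.0648, 0.0393]
ee_rot: [[-0.003, -0.0, 1.0], [-0.0, 1.0, 0.0], [-1.0, -0.0, -0.003]]
ft_force: [0.9, -0.3, -1.2]
width: 0.0444
```

>>> {"fn": "servo_tool", "kwargs": {
  "motion": [
    [0,0,0,5,0.3,1.5,0.65],
    [0,0,0,9,0.3,1.5,0.65],
    [0,0,0,11,0.3,1.5,0.65],
    [0,0,0,12,0.3,1.5,0.65],
    [0,0,0,12.5,0.3,1.5,0.65],
    [0,0,0,12.5,0.3,1.5,0.65]
  ]
}}

```text
clock: 23.55
tcp_pos: [0.5868, 0.0651, 0.0287]
ee_rot: [[-0.0, -0.0, 1.0], [-0.0, 1.0, 0.0], [-1.0, -0.0, -0.0]]
ft_force: [-2.8, -0.2, 4.1]
width: 0.0445
```

>>> {"fn": "servo_tool", "kwargs": {
  "motion": [
    [0,0,0,0.5,0,0,0.65],
    [0,0,0,0.5,0,0,0],
    [0,0,0,0.5,0,0,-0.45],
    [0,0,0,0.5,0,0,-0.45],
    [0,0,0,-12,0,0,-0.5],
    [0,0,0,-50,0,0,-0.6],
    [0,0,0,-90,-30,0,-0.65],
    [0,0,0,-120,-70,0,-0.65],
    [0,0,0,-130,-90,0,-0.65],
    [0,0,0,-130,-90,0,-0.65]
  ]
}}

```text
clock: 24.55
tcp_pos: [0.5894, -0.0277, 0.1618]
ee_rot: [[0.006, 0.004, 1.0], [-0.002, 1.0, -0.004], [-1.0, -0.002, 0.006]]
ft_force: [0.1, 0.4, -0.7]
width: 0.0706
```

>>> {"fn": "servo_tool", "kwargs": {
  "motion": [
    [0,0,0,-25,-45,0,-0.65],
    [0,0,0,-50,-75,0,-0.65],
    [0,0,0,-50,-75,0,-0.65],
    [0,0,0,-50,-75,0,-0.65],
    [0,0,0,-50,-75,0,-0.65]
  ]
}}

```text
clock: 25.05
tcp_pos: [0.5864, -0.0983, 0.207]
ee_rot: [[-0.002, -0.001, 1.0], [0.001, 1.0, 0.001], [-1.0, 0.001, -0.002]]
ft_force: [-0.1, -0.4, -0.5]
width: 0.0703
```

Run:
```python
from h import *
s=arm.read_state(); print(s['tcp_pos'],s['width'],s['ft_force'],s['clock'])
w=grab('wrist','wr15')['frame'];d=grab('side','s15')['frame'][150:300,190:310]
for n,y in [('blue',.0647),('iv',-.0113),('black',-.0873),('red',-.1633)]: print(n,proj('wr15',[.5872,y,.02],True).round(1))
cv2.imwrite('pics/c15.png',np.hstack([cv2.resize(d,(440,550),interpolation=cv2.INTER_CUBIC),cv2.resize(w[0:275,165:345],(360,550),interpolation=cv2.INTER_CUBIC)]))
```

```text
[ 0.58637885 -0.09827146  0.20698765] 0.07033469252077139 [-0.14738322 -0.3795354  -0.47633293] 25.05
blue [256.8  28.9]
iv [256.7  95.2]
black [256.5 163. ]
red [256.3 225.7]
```

View pics/c15.png

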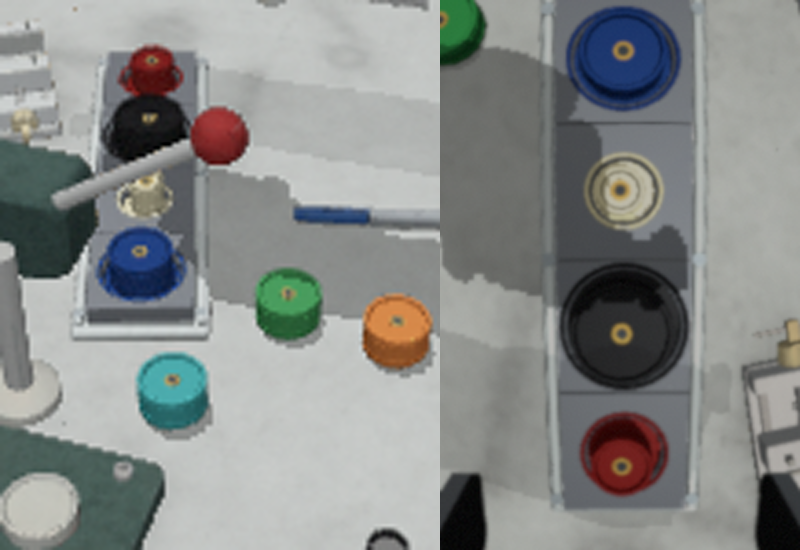

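All four dies stand level in the wells of their own colour: blue (623,51), ivory (620,190), black (621,334) and red (621,466), with the decoys unmoved. I'll check the centres numerically, then hand in.

Run:
```python
from h import *
o=lambda u,v:((u-440)/2+165,v/2)
for n,h,r in [('blue',(623,51),(623,58)),('iv',(620,190),(623,190)),('black',(621,334),(623,326)),('red',(621,466),(624,454))]:
  a=ray('wr15',*o(*h),.037,True);b=ray('wr15',*o(*r),.02,True);print(n,((a-b)[:2]*1000).round(1))
s=arm.read_state();print(s['qvel'].round(2),s['clock']); print(arm.job_done())
```

```text
blue [-0.  -0.8]
iv [-1.6 -0.9]
black [-1.1 -1.3]
red [-1.8 -0.5]
[-0.1  -0.02  0.26  0.08 -0.22 -0.05] 25.15
the job is handed in; nothing more can be done
None
```

All four dies are back in the rack, each in the well of its own colour, and I handed the job in at 25 s of the 80 s allowed. I placed the black die first, then took the pile apart: ivory, red, blue.

- **Last checks:** the final wrist and side pictures show every die upright and level in its well. Their centres measure 0.8 to 2.2 mm off the well centres, against the 8 mm allowed. The gripper was clear of everything, 0.2 m up. The floor was felt at the expected height for each die.
- **What disagreed:** when I first lowered the black die it met resistance sooner than expected, about 37 N at the wrist, with the die a few mm off centre. The rack stands on a tray about 6 mm thick, so the well floors are at about 13 mm instead of 6 mm. I backed off, shifted 3 mm and seated it gently.
- **Not checked at the end:** I did not measure the final positions of the oil bottle or the loupe, but no move passed near either of them.

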